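# Square up the crate-frame post with the try square

### The job

The post of this crate frame still hangs on one bolt and leans in over the bottom rail: square it up with the try square before the second bolt goes in. Lift the square out of its grooved block, set its stock down flat on top of the rail with the blade upright and facing the post, and slide it in so that the blade pushes the post up, until stock and blade both sit flush, without gaps, against rail and post; keep it pressed firmly against both faces (about 10 N on each, not above 15, by feel) for a good second, without denting the soft wood and without touching the post with the gripper. Then draw the square back without disturbing the post, and stand it fully home in the groove of its block, the same way round, leaving the post square to the rail and the other things on the bench alone.

Things in the scene. Friction and masses are not known exactly. Their poses are not given: they have to be found in the camera images.
- square: Try square: blue stock 135 long x 20 thick x 45 high; steel blade 38 wide x 3 thick rising from its one end to 190 above the stock's underside. About 0.42 kg, mass centre 14 blade-ward of mid-stock. Origin: centre of stock's underside; x along stock to the blade end, y across thickness, z up. Grip the stock across its thickness from above; x = -30 is 60 from the blade.
- square_corner (a point): Outer corner of the square: the blade end of the stock's underside (x = 67.5, z = 0 in the square's frame). The stock's end face and the blade's outer edge lie in one plane, exactly at right angles to the underside. Axes as the square.
- square_heel (a point): Other end of the stock's underside (x = -67.5, z = 0 in the square's frame). Pressed at about 10 N the stock drags on the rail with some 3 to 6 N as it slides: that is not pressure on the post.
- rail: Bottom rail on the bench, fixed by a steel holdfast: rough-sawn, 45 wide, its top anywhere from 41 to 49 above the bench. Origin: on the bench, under the upright post's inner face; x along the rail to the post (rail from x = -295 to -5, then a shoulder gap), y across, z up. The holdfast presses on it at x = -270 to -240 and hooks up to 103 high over its +y side: keep clear.
- post: White post 45 x 45, top 248 above the bench, turning stiffly on one bolt. Origin: the bolt axis, 22.5 above the bench, mid-width; x away from the rail; its inner face is the plane x = -22.5; z up along the post, vertical when square. Starts leaning 0.05 to 0.10 rad over the rail, stays where left: about 2.5 N at the blade's tip moves it; with the blade flush it needs over 15 N.
- block: Wooden tool block screwed to the bench, 180 x 76 x 18 high, with a groove 150 long x 26 wide x 10 deep along its middle for the stock. Origin: centre of its underside; x along the groove, the way the square's blade end points; z up. The groove's floor is 8 above the bench.
- jar: Glass screw jar with red lid, diameter 64, 85 high; bystander. Origin: centre of its underside.
- tape: Yellow tape measure 68 x 34 x 62 high, standing; bystander. Origin: centre of its underside.
- driver: Screwdriver with red handle, 200 long, lying; bystander.
Not all that is in view belongs to the job. Of the things that look like the square, the smaller one is meant. Several things have the shape of the post; the one meant has the colours described above.

How it is judged:
By the outcome, as a careful person would: the job done as asked, in the order asked, and still so for the second after the job is handed in, with the robot touching nothing.
It also fails if it takes over 72 s, if anything falls off the work surface, if the arm or the gripper's body presses on something with over 40 N, if the wrist force passes 120 N, or if a joint passes its speed limit or range.

### The arm

A 6-joint arm with a two-finger parallel gripper is mounted at the origin on the work surface. World frame = base frame: x ahead of the robot, y to its left, z up, the work surface at z = 0. Lengths are in mm, angles in degrees, forces in N, time in s.
With the tool pointing down it reaches from about 275 to 850 mm from the base axis. Payload 5.2 kg.
Tool frame: the origin (TCP) lies midway between the tips of the shut fingers; the grasp point (between the pads) lies r.hold_point_z behind it (r.hold_point_z is the distance from the TCP to the grasp point, in mm); z points along the fingers, y is the line along which they close (so a half turn about z gives the same grasp; the last joint's range is limited). The gripper opens to 85 mm and grips with 20 to 120 N. Pads are 22 mm wide; open, the fingers measure 114 mm over their backs; the gripper's body (76 mm by 85 mm) begins 54 mm behind the grasp point. The pads swing forward as they close: fully open they stand 13 mm farther back than shut.
Start: joints at [-75.676, 14.817, 87.949, -0, 77.235, -11.62], TCP at [240.637, -494.569, 231.31] pointing down, gripper open.
Joint ranges: [-179.93, 179.93], [-52.35, 119.4], [10.71, 147.94], [-69.91, 249.91], [12.55, 155.21], [-178.61, 178.61]. Speed limits (degrees/s): [147.25, 147.25, 180, 180, 180, 180].

### API

Orientations are given as [roll, pitch, yaw] about the fixed x, y, z axes, in that order (R = Rz(yaw) Ry(pitch) Rx(roll)).
In Python, from cell import sense, cams, close_job, r gives the robot as it stands.
- The arm moves only by the shell command python3 -m pendant 'ROWS' [OPENING] [FORCE]. ROWS is a JSON object whose one key "steps" holds a list of rows, each a list of 2 entries, a list of its own where there are three numbers: the shift along the tool's x, y, z in cm, then the turn, a rotation vector about the tool's x, y, z in degrees. In form: {"steps": [[[x, y, z], [rx, ry, rz]], ...]}. A call has 1 to 5 rows; each row shifts and turns the commanded pose from where the row before left it, along the tool's axes as they then stand; what a row does not reach is not made up. A row lasts 1/8 s, in which the tool goes at most 62.5 mm and 10.7 degrees, less where a joint would pass 70% of its speed; a pose out of reach is approached as far as the arm can. A call is refused whole if a number of a shift passes 6.25 or a number of a turn 10.7, either way. A call with a gripper value outside its range is refused whole. OPENING is the opening, from 0 (shut) to 1 (fully open), set as the call begins (- or left out, the last holds). The fingers move at their own pace and stop on an object; FORCE is the grip in N (left out, the last holds). Time passes only in rows, so rows that do not move let the fingers close. It gives the time, the measured TCP pose, the force, the opening and the grip force at its end, in the units of the state.
- sense(): the state, without advancing time (a new reading comes with each control period).
- cams.camera(name): name is "side" or "top" or "wrist"; returns (picture, depth): 400x640x3 uint8, blue, green, red; 400x640 float32, mm along the optical axis (not along the pixel's ray), 0 where there is no reading.
- cams.camera_info(name): a dict with "camera_matrix" (3x3 intrinsics, pixels), "R" (3x3) and "t" (3): a world point X has camera coordinates R X + t; the wrist camera has in their place "tool_from_camera" (4x4, takes a point from camera to tool coordinates, whose origin is the TCP and whose axes are the flange's). Camera axes: x right, y down, z forward; pixel columns grow to the right and rows downward; lengths in mm; the calibration is good to about 2 mm. A picture is of the moment at which its call begins: read the wrist's pose just before it. camera_info takes no time and is no camera call.
- close_job(): hands the job in; it is judged then, once.
The state is a dict: "t": time; "joint_pos": joint angles; "joint_vel": joint speeds; "joint_torque": joint torques, N m; "ee_pos": TCP position; "tcp_rot": TCP orientation; "wrist_force": force on the tool from outside, world axes, zero at the start; "torque": the same for the moment, N m; "grip_width": finger opening in mm; "grip_force": force on a finger pad.
Only numpy, scipy, OpenCV 4.12 (cv2) and the standard library are available. Lean on these libraries where they do the work, as an engineer would, in place of code of your own. Each camera call takes 0.05 s, during which the arm holds its last target. There are 200 camera calls.

## Working session

There is one attempt and no reset: what is moved stays moved. The work goes in short steps, Python scripts to look and compute and a shell command to move; the robot and the scene stay as the last step left them, time stands still between calls to the robot, and variables do not carry over. Pictures are saved under pics/ and viewed, at most 10 in all, crops included, and the job is handed in when it is done.

```bash
ls; mkdir -p pics
cat > h.py <<'E'
import numpy as np, cv2
from cell import sense, cams, close_job, r
from scipy.spatial.transform import Rotation as Ro
def Rt(s): return Ro.from_euler('xyz',s['tcp_rot'],degrees=True).as_matrix()
def get(name):
    s=sense(); im,d=cams.camera(name); i=cams.camera_info(name)
    K=np.array(i['camera_matrix'])
    if name=='wrist':
        T=np.array(i['tool_from_camera']); M=np.eye(4); M[:3,:3]=Rt(s); M[:3,3]=s['ee_pos']; W=M@T
    else:
        W=np.eye(4); R=np.array(i['R']); W[:3,:3]=R.T; W[:3,3]=-R.T@np.array(i['t'])
    return im,d,K,W
def plane(u,v,K,W,z):
    c=W[:3,:3]@np.linalg.inv(K)@np.array([u,v,1.]); o=W[:3,3]; return o+c*(z-o[2])/c[2]
def cloud(d,K,W):
    v,u=np.mgrid[:d.shape[0],:d.shape[1]]
    c=np.stack([(u-K[0,2])/K[0,0]*d,(v-K[1,2])/K[1,1]*d,d],-1)
    return c@W[:3,:3].T+W[:3,3]
E
python3 - <<'E'
from h import *
for n in ('top','side'):
    im,d,K,W=get(n); cv2.imwrite(f'pics/{n}.png',im); np.savez(f'{n}.npz',im=im,d=d,K=K,W=W); print(n,W.round(3).tolist(),K.tolist(), (d>0).mean())
s=sense(); print(s, r.hold_point_z)
E
```

```text
pics
top [[-0.009, -0.997, 0.077, 457.839], [-1.0, 0.007, -0.019, 17.578], [0.019, -0.077, -0.997, 988.618], [0.0, 0.0, 0.0, 1.0]] [[362.39883775553807, 0.0, 316.8078727029548], [0.0, 362.39883775553807, 195.87854330480076], [0.0, 0.0, 1.0]] 0.99612109375
side [[-1.0, -0.0, 0.007, 518.064], [-0.006, 0.593, -0.805, 804.309], [-0.004, -0.805, -0.593, 628.938], [0.0, 0.0, 0.0, 1.0]] [[363.5194473349062, 0.0, 315.3611539608767], [0.0, 363.5194473349062, 207.99345174413], [0.0, 0.0, 1.0]] 0.9960625
{'t': 0.1, 'joint_pos': array([-7.56762509e+01,  1.48558052e+01,  8.80027396e+01, -6.28203916e-04,
        7.72376629e+01, -1.16207495e+01]), 'joint_vel': array([-0.07394079, -0.06507134, -0.26457858,  0.05267896, -0.18093105,
        0.14971997]), 'joint_torque': array([ 3.79139587e-03, -4.46966887e+01, -2.91246396e+01,  9.85545580e-05,
        6.30201597e-03, -7.35078515e-06]), 'ee_pos': array([ 240.51307021, -494.0977018 ,  230.56555647]), 'tcp_rot': array([-1.79905641e+02, -1.87794608e-02,  2.59446225e+01]), 'wrist_force': array([-0.38386955, -0.60255867,  0.08925905]), 'torque': array([ 0.03954775, -0.01789968, -0.03932394]), 'grip_force': 0.0, 'grip_width': 85.26937845488116} 18.700000000000003
```

View pics/top.png

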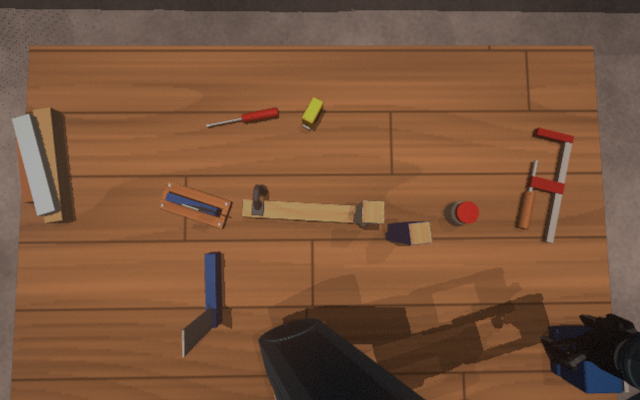

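View pics/side.png

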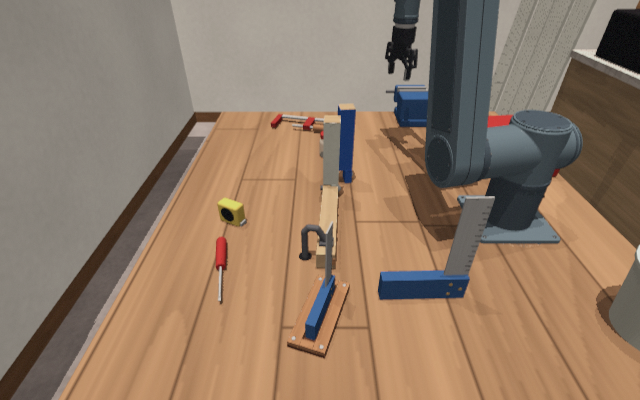

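Candidates. For the square: the small one in the block (top 195,206; side 320,305) and the larger decoy (top 212,290; side 425,285). For the post: the white one on the rail (top 373,212; side 332,150) and a blue one (top 410,233; side 346,143). I choose the small square in the block and the white post at the rail's end. The holdfast is at top (258,198).

```bash
python3 - <<'E'
from h import *
out=[]
for n,box in (('top',(140,170,450,260)),('side',(280,90,370,360))):
    f=np.load(f'{n}.npz'); im,d,K,W=[f[k] for k in('im','d','K','W')]
    P=cloud(d,K,W); hsv=cv2.cvtColor(im,cv2.COLOR_BGR2HSV)
    roi=np.zeros(d.shape,bool); roi[box[1]:box[3],box[0]:box[2]]=1
    blue=roi&(hsv[...,0]>100)&(hsv[...,0]<125)&(hsv[...,1]>130)&(hsv[...,2]>50)
    if n=='side': blue[:240]=0
    else: blue[:,250:]=0
    Q=P[blue]; print(n,'blue z pct',np.percentile(Q[:,2],[5,50,95]).round(1), len(Q))
    t=Q[abs(Q[:,2]-np.percentile(Q[:,2],90))<6]
    print(' stock top rect',cv2.minAreaRect(t[:,:2].astype(np.float32)), 'z',np.median(t[:,2]))
    # rail top / block / post by height
    R=P[roi]; 
    def reg(a,x0,x1,y0,y1,z0,z1): return a[(a[:,0]>x0)&(a[:,0]<x1)&(a[:,1]>y0)&(a[:,1]<y1)&(a[:,2]>z0)&(a[:,2]<z1)]
    b=reg(R,330,520,230,480,13,24); print(' block',cv2.minAreaRect(b[:,:2].astype(np.float32)),len(b))
    ra=reg(R,380,470,-80,140,35,60); print(' rail z',np.median(ra[:,2]),len(ra)); 
    for y in range(-80,140,40):
        q=reg(ra,0,999,y,y+40,0,99); 
        if len(q)>10: print('  ',y+20,np.percentile(q[:,0],[2,50,98]).round(1),np.median(q[:,2]).round(1))
    po=reg(R,370,480,-200,-50,235,270); print(' posttop',cv2.minAreaRect(po[:,:2].astype(np.float32)),len(po), np.median(po[:,2]))
    bl=reg(R,330,500,200,500,90,230); print(' blade',bl.min(0).round(),bl.max(0).round(),len(bl)) if len(bl) else 0
    cv2.imwrite('pics/crop_%s.png'%n,cv2.resize(im[box[1]:box[3],box[0]:box[2]],None,fx=2 if n=='top' else 2,fy=2,interpolation=cv2.INTER_CUBIC))
E
python3 -c "
import cv2
a=cv2.imread('pics/side.png')[230:360,270:400];b=cv2.imread('pics/top.png')[170:300,150:280]
cv2.imwrite('pics/c1.png',cv2.resize(cv2.hconcat([a,b]),(800,400)))"
```

```text
Traceback (most recent call last):
IndexError: index -1 is out of bounds for axis 0 with size 0
```

View pics/c1.png

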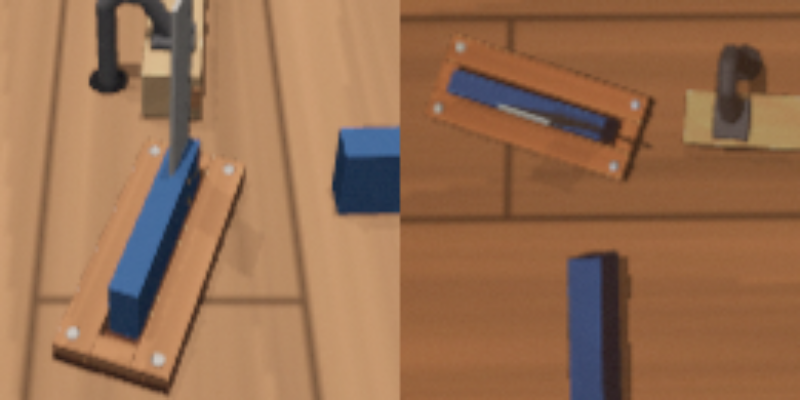

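The crop shows the small blue square standing in the screwed-down block, with its blade at the end nearest the rail. Next I fix the mask thresholds.

```bash
cat > m.py <<'E'
from h import *
def reg(a,x0,x1,y0,y1,z0,z1): return a[(a[:,0]>x0)&(a[:,0]<x1)&(a[:,1]>y0)&(a[:,1]<y1)&(a[:,2]>z0)&(a[:,2]<z1)]
for n,box in (('top',(140,170,450,260)),('side',(280,90,370,360))):
    f=np.load(f'{n}.npz'); im,d,K,W=[f[k] for k in('im','d','K','W')]
    P=cloud(d,K,W); hsv=cv2.cvtColor(im,cv2.COLOR_BGR2HSV)
    roi=np.zeros(d.shape,bool); roi[box[1]:box[3],box[0]:box[2]]=1
    blue=roi&(hsv[...,0]>95)&(hsv[...,0]<130)&(hsv[...,1]>110)&(hsv[...,2]>30)
    if n=='side': blue[:240]=0
    else: blue[:,250:]=0
    Q=P[blue]; print(n,len(Q))
    if len(Q):
        print('blue z',np.percentile(Q[:,2],[5,50,95]).round(1))
        uv=np.argwhere(blue)[:,::-1]
        if n=='top':
            t=np.array([plane(u,v,K,W,53.)[:2] for u,v in uv],np.float32); print(' stock ray z53',cv2.minAreaRect(t))
        t=Q[abs(Q[:,2]-np.percentile(Q[:,2],85))<7]; print(' stock cloud',cv2.minAreaRect(t[:,:2].astype(np.float32)),np.median(t[:,2]))
    R=P[roi]
    b=reg(R,330,560,230,500,12,26); print(' block',cv2.minAreaRect(b[:,:2].astype(np.float32)) if len(b)>5 else 0,len(b), np.median(b[:,2]))
    ra=reg(R,380,500,-80,240,35,60); print(' rail z',np.median(ra[:,2]),len(ra))
    for y in range(-100,220,40):
        q=reg(ra,0,999,y,y+40,0,99)
        if len(q)>10: print('  ',y+20,np.percentile(q[:,0],[2,50,98]).round(1),np.median(q[:,2]).round(1))
    po=reg(R,370,500,-250,0,235,270); print(' posttop',cv2.minAreaRect(po[:,:2].astype(np.float32)) if len(po)>5 else 0,len(po), np.median(po[:,2]) if len(po) else 0)
    bl=reg(R,330,500,200,500,90,230); print(' blade',bl.min(0).round() if len(bl) else 0,bl.max(0).round() if len(bl) else 0,len(bl))
E
python3 m.py; python3 -c "
from h import *
print(np.array(cams.camera_info('wrist')['tool_from_camera']).round(3).tolist(),cams.camera_info('wrist')['camera_matrix'])"
```

```text
top 136
blue z [48.7 52.5 60.6]
 stock ray z53 ((472.19793701171875, 295.58599853515625), (205.17221069335938, 85.69200134277344), 33.982566833496094)
 stock cloud ((462.24774169921875, 305.3670959472656), (200.56564331054688, 55.979183197021484), 33.88386535644531) 57.900459022686164
 block ((473.3817443847656, 330.4197082519531), (201.72561645507812, 154.57772827148438), 71.69481658935547) 1334 16.414878789363854
 rail z 45.92860259093578 1178
   -80 [464.5 482.7 498.4] 45.6
   -40 [464.8 482.9 498.7] 45.7
   0 [467.7 483.4 499.1] 46.1
   40 [470.6 483.8 499.3] 46.0
   80 [473.5 486.6 499.6] 45.5
   120 [476.4 487.  499.9] 45.7
   160 [479.3 489.4 499.7] 52.6
   200 [479.6 490.  497.8] 46.1
 posttop ((457.1372985839844, -159.6457977294922), (161.16705322265625, 57.84427261352539), 68.16088104248047) 943 245.7974349954759
 blade [491. 261.  91.] [500. 285. 199.] 52
side 752
blue z [18.1 52.  54.3]
 stock cloud ((513.0391845703125, 327.17010498046875), (130.47323608398438, 19.485340118408203), 71.64160919189453) 52.96273712468451
 block ((512.7685546875, 325.5736999511719), (183.40127563476562, 76.43006134033203), 71.19793701171875) 1802 18.00352190131116
 rail z 47.38987906725538 558
   -80 [463.1 480.3 497.9] 47.1
   -40 [464.2 481.6 498.5] 47.5
   0 [466.  482.7 499.1] 47.4
   40 [470.4 486.  499.7] 47.7
   80 [471.7 484.3 498.6] 47.3
   120 [473.  478.5 498.1] 47.3
   160 [477.1 480.2 485.2] 47.6
   200 [478.6 483.2 485.7] 46.8
 posttop ((457.3751525878906, -158.39755249023438), (158.3311767578125, 58.17158889770508), 67.41987609863281) 352 246.21870371683332
 blade [490. 259.  92.] [500. 291. 200.] 198
[[0.0, -0.964, -0.265, 69.574], [1.0, 0.001, -0.001, 1.279], [0.001, -0.265, 0.964, -142.128], [0.0, 0.0, 0.0, 1.0]] [[329.43475635   0.         317.87662682]
 [  0.         329.43475635 198.07901274]
 [  0.           0.           1.        ]]
```

```bash
python3 -m pendant '{"steps":[[[0,0,-6],[0,0,0]],[[0,0,-6],[0,0,0]],[[4.6,-3.9,0],[0,0,0]],[[4.6,-3.9,0],[0,0,0]],[[4.6,-3.9,0],[0,0,0]]]}' 1
python3 -m pendant '{"steps":[[[4.6,-3.9,0],[0,0,0]],[[4.6,-3.9,0],[0,0,0]],[[4.6,-3.9,0],[0,0,0]],[[4.6,-3.9,0],[0,0,0]],[[4.6,-3.9,0],[0,0,0]]]}'
python3 -m pendant '{"steps":[[[4.6,-3.9,0],[0,0,0]],[[4.6,-3.9,0],[0,0,-10]],[[0,0,0],[0,0,-10]],[[0,0,0],[0,0,-10]],[[0,0,0],[0,0,-10]]]}'
python3 -m pendant '{"steps":[[[0,0,0],[0,0,-10]],[[0,0,0],[0,0,-10]],[[0,0,0],[0,0,0]],[[0,0,0],[0,0,0]]]}'
cat > look.py <<'E'
import sys
from h import *
im,d,K,W=get('wrist'); n=sys.argv[1]; cv2.imwrite(f'pics/{n}.png',im); np.savez(f'{n}.npz',im=im,d=d,K=K,W=W)
E
python3 look.py w1
```

```text
t: 0.72
ee_pos: [313.9, -327.3, 351.0]
tcp_rot: [-180.0, -0.0, 25.9]
wrist_force: [0.7, 0.5, 0.4]
grip_width: 85.1
grip_force: 0.0
t: 1.35
ee_pos: [435.3, -51.1, 351.2]
tcp_rot: [180.0, -0.0, 25.9]
wrist_force: [1.6, -1.2, 0.2]
grip_width: 85.9
grip_force: 0.0
t: 1.98
ee_pos: [483.4, 57.9, 350.7]
tcp_rot: [-179.9, 0.0, 66.3]
wrist_force: [-0.6, -0.8, -1.1]
grip_width: 85.4
grip_force: 0.0
t: 2.48
ee_pos: [483.5, 57.4, 351.1]
tcp_rot: [-180.0, -0.0, 85.8]
wrist_force: [0.2, 0.8, -0.4]
grip_width: 85.3
grip_force: 0.0
```

View pics/w1.png

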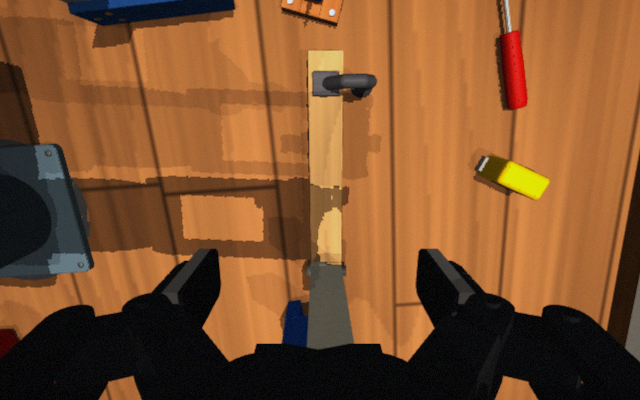

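The view shows the rail from (325,50) to (325,265), the holdfast at (325–370,82) and the white post's inner face at (330,300). Next I measure the rail and move over the block.

```bash
python3 - <<'E'
from h import *
f=np.load('w1.npz'); im,d,K,W=[f[k] for k in('im','d','K','W')]
P=cloud(d,K,W).reshape(-1,3)
m=(abs(P[:,2]-47)<6)&(abs(P[:,0]-485)<45)&(P[:,1]>-110)&(P[:,1]<230)
Q=P[m]; print('rail z',np.percentile(Q[:,2],[10,50,90]).round(1))
A=[]
for y in range(-70,220,10):
    q=Q[abs(Q[:,1]-y)<4]
    if len(q)>5: A.append([y,q[:,0].min(),q[:,0].max(),np.median(q[:,2])])
A=np.array(A); print(A[::3].round(1)); g=abs((A[:,2]-A[:,1])-np.median(A[:,2]-A[:,1]))<4
p=np.polyfit(A[g,0],(A[g,1]+A[g,2])/2,1); print('x centre=',p,'width',np.median(A[:,2]-A[:,1]),'yaw',np.degrees(np.arctan2(-1,-p[0])))
c=Q[abs(Q[:,0]-np.polyval(p,Q[:,1]))<15]; print('rail y range',c[:,1].min(),c[:,1].max())
# rail z slope
print(np.polyfit(c[:,1],c[:,2],1))
# post inner face: points z 60..240 near
po=P[(P[:,2]>70)&(P[:,2]<243)&(abs(P[:,0]-478)<14)&(P[:,1]<-20)&(P[:,1]>-150)]
for z in range(80,240,30):
    q=po[abs(po[:,2]-z)<8]; print(z,len(q),q[:,1].max() if len(q) else 0,np.median(q[:,1]) if len(q) else 0)
E
python3 -m pendant '{"steps":[[[5.3,0.55,0],[0,0,0]],[[5.3,0.55,0],[0,0,0]],[[5.3,0.55,0],[0,0,0]],[[5.3,0.55,0],[0,0,7.2]],[[5.3,0.55,0],[0,0,7.2]]]}' 1
python3 -m pendant '{"steps":[[[0,0,0],[0,0,0]],[[0,0,0],[0,0,0]]]}'
python3 look.py w2
```

```text
rail z [45.7 46.8 47.9]
[[-70.  464.7 509.2  46.7]
 [-40.  467.2 510.7  46.7]
 [-10.  469.5 514.   46.8]
 [ 20.  470.7 515.5  46.8]
 [ 50.  473.  517.2  46.8]
 [ 80.  475.5 519.   46.9]
 [110.  476.5 520.5  46.8]
 [140.  478.8 523.5  46.9]
 [170.  481.4 525.1  46.8]]
x centre= [6.57238765e-02 4.91812004e+02] width 44.06872469286844 yaw -93.76029260470104
rail y range -101.26791714767421 193.09819942373068
[3.48025387e-04 4.68439022e+01]
80 100 -95.91018930873167 -98.05655787856988
110 123 -94.79281960364617 -96.51547167411573
140 162 -93.40280754307486 -94.90589806548597
170 194 -91.6112466612467 -93.2040727426068
200 249 -89.29928764001957 -91.65742127561691
230 283 -88.29049661791217 -90.03636224505104
t: 3.15
ee_pos: [536.3, 320.1, 351.5]
tcp_rot: [180.0, -0.0, 71.2]
wrist_force: [0.7, -0.4, 0.3]
grip_width: 85.6
grip_force: 0.0
t: 3.4
ee_pos: [536.2, 317.9, 350.8]
tcp_rot: [-180.0, 0.1, 71.6]
wrist_force: [-0.7, -1.1, -0.8]
grip_width: 85.4
grip_force: 0.0
```

View pics/w2.png

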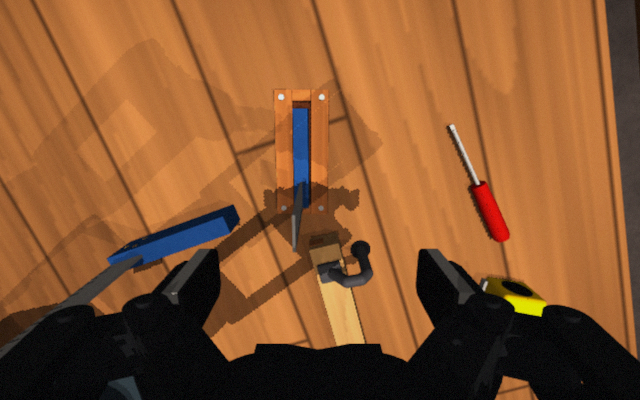

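In this view the stock's top is at (300,155), the blade runs to (295,250), and the block's corners are at (275,90)–(328,90). I measure the stock and block now.

```bash
cat > stock.py <<'E'
import sys
from h import *
def run(n):
    f=np.load(n+'.npz'); im,d,K,W=[f[k] for k in('im','d','K','W')]
    P=cloud(d,K,W); hsv=cv2.cvtColor(im,cv2.COLOR_BGR2HSV)
    blue=(hsv[...,0]>95)&(hsv[...,0]<130)&(hsv[...,1]>110)
    B=blue&(abs(P[...,0]-513)<60)&(abs(P[...,1]-327)<95)&(P[...,2]>45)&(P[...,2]<60)
    print('stock z',np.median(P[B][:,2]),cv2.minAreaRect(P[B][:,:2].astype(np.float32)))
    uv=np.argwhere(B)[:,::-1]; t=np.array([plane(u,v,K,W,53.)[:2] for u,v in uv],np.float32); print(' rays',cv2.minAreaRect(t))
    b=(abs(P[...,0]-513)<80)&(abs(P[...,1]-327)<110)&(P[...,2]>13)&(P[...,2]<22)&~blue
    b=cv2.morphologyEx(b.astype(np.uint8),cv2.MORPH_OPEN,np.ones((3,3)))>0
    print('block',np.median(P[b][:,2]),cv2.minAreaRect(P[b][:,:2].astype(np.float32)))
    q=P[(abs(P[...,0]-495)<50)&(P[...,1]<330)&(P[...,1]>225)&(P[...,2]>70)&(P[...,2]<202)]; print('blade',len(q))
    for z in (90,120,150,180,195):
        s=q[abs(q[:,2]-z)<5]; 
        if len(s): print(z,s[:,:2].min(0).round(1),s[:,:2].max(0).round(1))
if __name__=='__main__':
    for n in sys.argv[1:]: print(n); run(n)
E
python3 stock.py w2 side
```

```text
w2
stock z 52.70352208221547 ((516.0638427734375, 325.1648254394531), (130.84449768066406, 19.21775245666504), 71.65866088867188)
 rays ((516.2195434570312, 325.2589111328125), (130.5742950439453, 19.42034149169922), 71.66045379638672)
block 17.681789525018132 ((515.6954956054688, 326.0589904785156), (179.91793823242188, 76.12354278564453), 71.34127044677734)
blade 431
90 [502.9 282.1] [507.4 296.6]
120 [496.6 262.4] [506.8 296.8]
150 [496.2 261. ] [507.9 296.6]
180 [496.3 260.9] [507.6 297. ]
195 [493.1 260.1] [507.6 296.7]
side
stock z 52.90328326065685 ((512.8931274414062, 327.1900634765625), (130.46560668945312, 19.56241798400879), 71.43562316894531)
 rays ((512.3480224609375, 329.3368835449219), (134.7456817626953, 20.818958282470703), 71.05183410644531)
block 18.003679409716767 ((512.7685546875, 325.5736999511719), (183.40127563476562, 76.43006134033203), 71.19793701171875)
blade 346
90 [490.9 262.2] [504.  297.4]
120 [491.6 264.8] [504.4 296.3]
150 [490.1 260.2] [502.8 296.3]
180 [491.  262.8] [503.2 297. ]
195 [491.3 261. ] [503.4 296.1]
```

```bash
python3 -m pendant '{"steps":[[[3.0,-2.2,0],[0,0,0]],[[0,0,5],[0,0,0]],[[0,0,5],[0,0,0]],[[0,0,5],[0,0,0]],[[0,0,0],[0,0,0]]]}' 0.6
python3 -m pendant '{"steps":[[[0,0,0],[0,0,0]],[[0,0,0],[0,0,0]]]}'
python3 look.py w3; python3 stock.py w3
```

```text
t: 4.08
ee_pos: [522.6, 351.0, 197.8]
tcp_rot: [-179.6, 0.3, 71.4]
wrist_force: [-0.1, 0.6, 0.4]
grip_width: 51.5
grip_force: 0.0
t: 4.32
ee_pos: [526.6, 353.9, 204.7]
tcp_rot: [179.8, -0.2, 71.5]
wrist_force: [-0.5, 0.3, 0.2]
grip_width: 51.5
grip_force: 0.0
w3
stock z 52.62830856642745 ((516.16455078125, 325.05169677734375), (133.7185516357422, 19.471454620361328), 71.79427337646484)
 rays ((516.2894897460938, 325.3987121582031), (133.9329833984375, 19.35042953491211), 71.81643676757812)
block 17.654480588724027 ((516.0297241210938, 326.42266845703125), (180.44845581054688, 76.27635955810547), 71.3281021118164)
blade 476
90 [505.2 292.2] [508.  297.1]
120 [500.1 272.3] [507.6 297.3]
150 [497.5 264.1] [507.7 297.5]
180 [505.4 295.5] [508.1 297.7]
195 [505.7 295.7] [508. 297.]
```

View pics/w3.png

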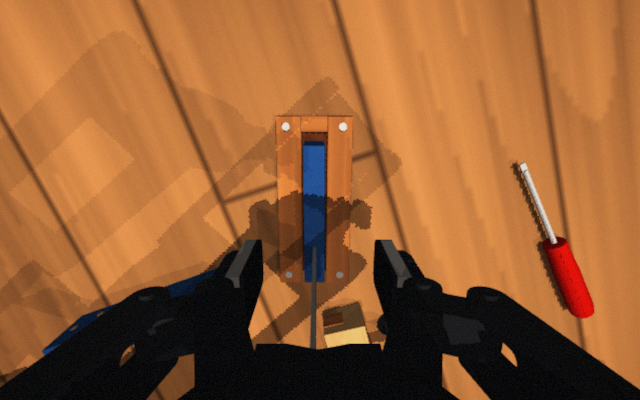

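The stock at (314,200) lies centred between the fingers, clear of the blade at (314,300). I descend now.

```bash
python3 -m pendant '{"steps":[[[0,0,5],[0,0,0]],[[0,0,5],[0,0,0]],[[0,0,4],[0,0,0]],[[0,0,0],[0,0,0]],[[0,0,0],[0,0,0]]]}'
python3 -m pendant '{"steps":[[[0,0,2],[0,0,0]],[[0,0,1.7],[0,0,0]],[[0,0,0],[0,0,0]],[[0,0,0],[0,0,0]]]}'
```

```text
t: 5.0
ee_pos: [526.6, 354.4, 63.7]
tcp_rot: [179.8, -0.1, 71.5]
wrist_force: [-0.1, 0.6, -0.0]
grip_width: 51.1
grip_force: 0.0
t: 5.5
ee_pos: [525.6, 353.9, 25.2]
tcp_rot: [179.9, -0.1, 71.5]
wrist_force: [-0.0, 0.6, 0.3]
grip_width: 51.3
grip_force: 0.0
```

```bash
python3 -m pendant '{"steps":[[[0,0,0],[0,0,0]],[[0,0,0],[0,0,0]],[[0,0,0],[0,0,0]],[[0,0,0],[0,0,0]],[[0,0,0],[0,0,0]]]}' 0 90
python3 -m pendant '{"steps":[[[0,0,0],[0,0,0]],[[0,0,0],[0,0,0]],[[0,0,0],[0,0,0]]]}'
```

```text
t: 6.12
ee_pos: [525.2, 354.0, 25.3]
tcp_rot: [180.0, -0.1, 71.5]
wrist_force: [-2.6, -0.6, 5.3]
grip_width: 18.5
grip_force: 89.0
t: 6.5
ee_pos: [525.2, 354.0, 25.3]
tcp_rot: [180.0, -0.1, 71.5]
wrist_force: [-2.5, 0.4, 5.8]
grip_width: 18.9
grip_force: 89.0
```

```bash
python3 -m pendant '{"steps":[[[0,0,-1],[0,0,0]],[[0,0,-4],[0,0,0]],[[0,0,-5],[0,0,0]],[[0,0,-5],[0,0,0]],[[0,0,-1],[0,0,0]]]}'
python3 -m pendant '{"steps":[[[0,0,0],[0,0,-4.9]],[[0,0,0],[0,0,-4.9]],[[0,0,0],[0,0,-4.9]],[[0,0,0],[0,0,0]],[[0,0,0],[0,0,0]]]}'
python3 -m pendant '{"steps":[[[-2,0,0],[0,0,0]],[[-4.5,-0.2,0],[0,0,0]],[[-4.5,-0.2,0],[0,0,0]],[[-4.5,-0.2,0],[0,0,0]],[[-4.5,-0.2,0],[0,0,0]]]}'
python3 -m pendant '{"steps":[[[-4.5,-0.2,0],[0,0,0]],[[-4.5,0,0],[0,0,0]],[[-2.3,0,0],[0,0,0]],[[0,0,0],[0,0,0]],[[0,0,0],[0,0,0]]]}'
python3 look.py w4
python3 - <<'E'
from h import *
for n in ('top','side'):
    im,d,K,W=get(n); cv2.imwrite(f'pics/{n}2.png',im); np.savez(f'{n}2.npz',im=im,d=d,K=K,W=W)
print(sense())
cv2.imwrite('pics/c4.png',cv2.resize(cv2.imread('pics/side2.png')[60:300,220:460],(600,600)))
E
```

```text
t: 7.12
ee_pos: [526.8, 354.4, 188.3]
tcp_rot: [179.7, -0.3, 71.5]
wrist_force: [0.5, 0.2, -4.8]
grip_width: 18.6
grip_force: 88.9
t: 7.75
ee_pos: [524.4, 353.3, 182.9]
tcp_rot: [-179.9, 0.1, 86.1]
wrist_force: [-0.4, 0.0, -5.1]
grip_width: 18.5
grip_force: 88.8
t: 8.38
ee_pos: [503.1, 152.3, 184.3]
tcp_rot: [180.0, 0.0, 86.2]
wrist_force: [0.6, 0.2, -4.3]
grip_width: 18.4
grip_force: 88.7
t: 9.0
ee_pos: [494.1, 42.0, 184.4]
tcp_rot: [-180.0, -0.0, 86.2]
wrist_force: [-0.3, 0.1, -4.7]
grip_width: 18.4
grip_force: 88.7
{'t': 9.15, 'joint_pos': array([-7.97233285e+00,  1.15009700e+01,  9.92020801e+01,  1.22467260e-02,
        6.93042448e+01, -4.27897769e+00]), 'joint_vel': array([ 0.16474332,  0.17788442, -0.11182091, -0.13106176, -0.04856362,
       -0.12194409]), 'joint_torque': array([-3.02032828e-01, -4.17190468e+01, -2.90676266e+01, -2.21495773e-01,
       -1.13295339e-02,  5.66004164e-03]), 'ee_pos': array([494.32450314,  42.72345055, 184.29122573]), 'tcp_rot': array([-1.79993580e+02, -1.19682911e-02,  8.63023154e+01]), 'wrist_force': array([ 0.25724129, -0.01410926, -3.52511258]), 'torque': array([ 0.19738592, -0.05857241,  0.04123504]), 'grip_force': 88.67587924003601, 'grip_width': 18.62446998022663}
```

View pics/c4.png

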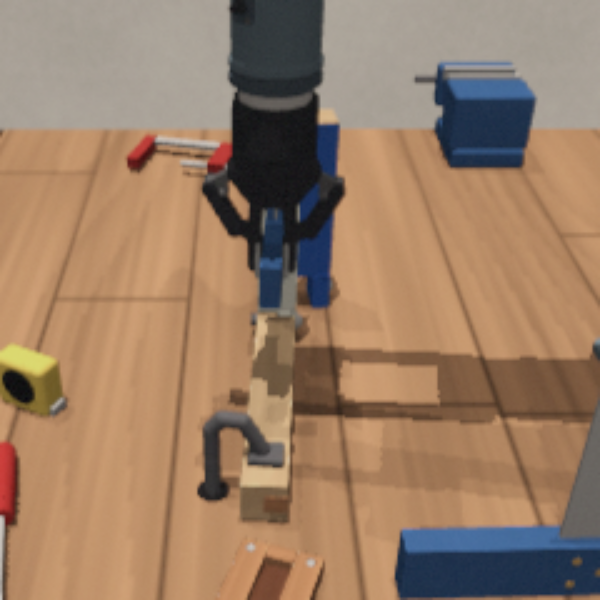

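The square (about 272,250 in the crop) hangs over the rail in front of the post, well clear of the holdfast. I lower it to just above the rail.

```bash
python3 -m pendant '{"steps":[[[0,0,4],[0,0,0]],[[0,0,4],[0,0,0]],[[0,0,2.5],[0,0,0]],[[0,0,0],[0,0,0]],[[0,0,0],[0,0,0]]]}'
python3 -m pendant '{"steps":[[[0,0,0.5],[0,0,0]],[[0,0,0.2],[0,0,0]],[[0,0,0],[0,0,0]],[[0,0,0],[0,0,0]],[[0,0,0],[0,0,0]]]}'
python3 -m pendant '{"steps":[[[0,0,0.2],[0,0,0]],[[0,0,0],[0,0,0]],[[0,0,0],[0,0,0]]]}'
python3 -c "
from h import *
s=sense();print(s['wrist_force'],s['torque'],s['ee_pos'])"
```

```text
t: 9.78
ee_pos: [495.4, 42.3, 80.3]
tcp_rot: [179.9, 0.0, 86.3]
wrist_force: [-0.0, 0.3, -3.8]
grip_width: 18.2
grip_force: 88.8
t: 10.4
ee_pos: [494.6, 41.9, 72.4]
tcp_rot: [180.0, 0.0, 86.2]
wrist_force: [0.0, 0.3, -4.6]
grip_width: 18.5
grip_force: 88.8
t: 10.78
ee_pos: [494.5, 41.9, 70.3]
tcp_rot: [-180.0, -0.0, 86.2]
wrist_force: [0.1, 0.1, -5.5]
grip_width: 18.8
grip_force: 88.8
[ 0.11122001  0.10702492 -5.5350025 ] [ 0.24628652 -0.01892168  0.02203902] [494.48290715  41.92321061  70.25378059]
```

```bash
cat > s.py <<'E'
from h import *
s=sense();print('  F',s['wrist_force'].round(1),'M',s['torque'].round(2),'p',s['ee_pos'].round(1),'rot',s['tcp_rot'].round(2))
E
Z='{"steps":[[[0,0,0],[0,0,0]]]}'
for i in 1 2 3; do python3 -m pendant '{"steps":[[[0,0,0.1],[0,0,0]],[[0,0,0],[0,0,0]],[[0,0,0],[0,0,0]]]}' >/dev/null; python3 s.py; done
```

```text
F [-0.1 -0.  -5.7] M [0.21 0.02 0.01] p [494.5  42.   69.3] rot [-179.99   -0.     86.24]
  F [-0.8  0.2 -4.4] M [ 0.22 -0.06 -0.03] p [494.5  41.9  68.3] rot [-180.      0.     86.25]
  F [-0.8 -0.  -5. ] M [ 0.2  -0.03 -0.02] p [494.5  41.9  67.3] rot [-180.      0.     86.24]
```

```bash
for i in 1 2 3; do python3 -m pendant '{"steps":[[[0,0,0.1],[0,0,0]],[[0,0,0],[0,0,0]],[[0,0,0],[0,0,0]]]}' >/dev/null; python3 s.py; done
```

```text
F [ 0.1 -0.  -4.2] M [ 0.2  -0.05  0.01] p [494.5  42.   66.3] rot [180.    -0.    86.24]
  F [ 0.6 -0.1 -3.6] M [ 0.26 -0.01  0.07] p [494.5  41.9  65.3] rot [-180.     -0.     86.24]
  F [-0.9  0.7 -1.8] M [ 0.13  0.06 -0.03] p [494.6  42.   64.4] rot [179.98   0.    86.24]
```

```bash
for i in 1 2; do python3 -m pendant '{"steps":[[[0,0,0.05],[0,0,0]],[[0,0,0],[0,0,0]],[[0,0,0],[0,0,0]]]}' >/dev/null; python3 s.py; done
```

```text
F [-3.8  0.5  5.2] M [0.21 0.45 0.  ] p [494.6  42.   64.4] rot [179.97   0.    86.25]
  F [-4.8  0.6 10.2] M [0.19 0.75 0.03] p [494.6  42.   64.4] rot [1.7996e+02 1.0000e-02 8.6250e+01]
```

```bash
python3 -m pendant '{"steps":[[[0,0,-0.02],[0,0,0]],[[-0.2,0,0],[0,0,0]],[[-0.4,0,0],[0,0,0]],[[0,0,0],[0,0,0]]]}' >/dev/null; python3 s.py
python3 -m pendant '{"steps":[[[-0.4,0,0],[0,0,0]],[[-0.4,0,0],[0,0,0]],[[-0.4,0,0],[0,0,0]],[[0,0,0],[0,0,0]]]}' >/dev/null; python3 s.py
```

```text
F [-1.5  3.7  5.4] M [ 0.62  0.18 -0.07] p [495.1  36.5  64.4] rot [ 1.7986e+02 -6.0000e-02  8.6220e+01]
  F [0.5 4.3 5.1] M [ 0.54  0.02 -0.08] p [494.6  24.3  64.4] rot [ 1.7983e+02 -5.0000e-02  8.6220e+01]
```

```bash
python3 -m pendant '{"steps":[[[-0.4,0,0],[0,0,0]],[[-0.4,0,0],[0,0,0]],[[-0.2,0,0],[0,0,0]],[[0,0,0],[0,0,0]]]}' >/dev/null; python3 s.py
for i in 1 2 3 ; do python3 -m pendant '{"steps":[[[-0.1,0,0],[0,0,0]],[[-0.1,0,0],[0,0,0]],[[-0.1,0,0],[0,0,0]]]}' >/dev/null; python3 s.py; done
```

```text
F [-0.1  4.8  4.8] M [0.63 0.07 0.  ] p [494.   14.5  64.4] rot [ 1.7983e+02 -6.0000e-02  8.6220e+01]
  F [-0.1  5.3  4.9] M [ 0.91 -0.03 -0.07] p [493.8  11.9  64.4] rot [ 1.7983e+02 -8.0000e-02  8.6220e+01]
  F [0.5 5.7 4.7] M [ 0.82 -0.04 -0.01] p [493.5   8.9  64.4] rot [ 1.7983e+02 -8.0000e-02  8.6220e+01]
  F [0.2 8.1 5.5] M [ 1.14 -0.08 -0.01] p [493.3   6.3  64.4] rot [ 1.7984e+02 -1.1000e-01  8.6220e+01]
```

```bash
for i in 1 2 3; do python3 -m pendant '{"steps":[[[-0.1,0,0],[0,0,0]],[[-0.1,0,0],[0,0,0]]]}' >/dev/null; python3 s.py; done
```

```text
F [0.9 7.8 5. ] M [ 1.11 -0.05 -0.02] p [493.2   4.3  64.4] rot [ 1.7984e+02 -1.1000e-01  8.6220e+01]
  F [1.2 7.  5.8] M [ 1.11 -0.06 -0.02] p [493.    2.3  64.4] rot [ 1.7984e+02 -1.1000e-01  8.6220e+01]
  F [1.  8.6 5.6] M [1.15 0.03 0.05] p [4.929e+02 3.000e-01 6.440e+01] rot [ 1.7984e+02 -1.1000e-01  8.6220e+01]
```

```bash
for i in 1 2 ; do python3 -m pendant '{"steps":[[[-0.05,0,0],[0,0,0]],[[-0.05,0,0],[0,0,0]]]}' >/dev/null; python3 s.py; done
```

```text
F [0.  7.  5.4] M [ 1.11 -0.01 -0.  ] p [492.8  -0.7  64.4] rot [ 1.7984e+02 -1.1000e-01  8.6220e+01]
  F [-0.1  8.2  5.5] M [ 1.12 -0.02 -0.02] p [492.8  -1.7  64.4] rot [ 1.7984e+02 -1.1000e-01  8.6220e+01]
```

```bash
for i in 1 2 3; do python3 -m pendant '{"steps":[[[-0.05,0,0],[0,0,0]],[[0,0,0],[0,0,0]]]}' >/dev/null; python3 s.py; done
```

```text
F [0.3 7.2 6.1] M [ 1.07 -0.   -0.01] p [492.7  -2.3  64.4] rot [ 1.7984e+02 -1.1000e-01  8.6220e+01]
  F [0.7 9.6 5.4] M [ 1.36 -0.09  0.01] p [492.7  -2.4  64.4] rot [ 1.7984e+02 -1.4000e-01  8.6210e+01]
  F [ 2.1 11.6  6.2] M [ 1.64 -0.11 -0.04] p [492.7  -2.4  64.4] rot [179.84  -0.18  86.21]
```

```bash
for i in 1; do python3 -m pendant '{"steps":[[[-0.05,0,0],[0,0,0]],[[0,0,0],[0,0,0]],[[0,0,0],[0,0,0]]]}' >/dev/null; python3 s.py;  python3 -m pendant '{"steps":[[[0,0,0],[0,0,0]]]}' >/dev/null; python3 s.py;done
```

```text
F [ 1.7 13.8  5.7] M [ 1.94 -0.21  0.  ] p [492.7  -2.4  64.4] rot [179.83  -0.22  86.2 ]
  F [ 1.5 13.7  6.8] M [ 1.91 -0.2   0.01] p [492.7  -2.4  64.4] rot [179.83  -0.22  86.2 ]
```

```bash
python3 -m pendant '{"steps":[[[0,0,0],[0,0.15,0]],[[0,0,0],[0,0,0]],[[0,0,0],[0,0,0]]]}' >/dev/null; python3 s.py;  python3 -m pendant '{"steps":[[[0,0,0],[0,0,0]]]}' >/dev/null; python3 s.py
```

```text
F [ 2.3 13.5  5.9] M [ 1.83 -0.16 -0.  ] p [492.7  -2.4  64.4] rot [179.84  -0.37  86.21]
  F [ 2.7 13.4  6.6] M [ 1.85 -0.18 -0.  ] p [492.7  -2.4  64.4] rot [179.83  -0.37  86.21]
```

```bash
python3 -m pendant '{"steps":[[[-0.02,0,0],[0,0.2,0]],[[0,0,0],[0,0,0]],[[0,0,0],[0,0,0]],[[0,0,0],[0,0,0]],[[0,0,0],[0,0,0]]]}' >/dev/null; python3 s.py;  python3 -m pendant '{"steps":[[[0,0,0],[0,0,0]],[[0,0,0],[0,0,0]],[[0,0,0],[0,0,0]],[[0,0,0],[0,0,0]],[[0,0,0],[0,0,0]]]}' >/dev/null; python3 s.py; python3 -m pendant '{"steps":[[[0,0,0],[0,0,0]],[[0,0,0],[0,0,0]],[[0,0,0],[0,0,0]],[[0,0,0],[0,0,0]],[[0,0,0],[0,0,0]]]}' >/dev/null; python3 s.py
python3 - <<'E'
from h import *
for n in ('side','top'):
    im,d,K,W=get(n); np.savez(n+'3.npz',im=im,d=d,K=K,W=W);
E
```

```text
F [ 1.1 15.2  6.6] M [ 1.8  -0.23  0.13] p [492.5  -2.4  64.4] rot [179.85  -0.58  86.23]
  F [ 1.3 15.1  6.4] M [ 1.8  -0.24  0.09] p [492.5  -2.4  64.4] rot [179.85  -0.58  86.23]
  F [ 1.9 15.1  6.5] M [ 1.78 -0.18  0.15] p [492.6  -2.4  64.4] rot [179.85  -0.58  86.23]
```

```bash
python3 -m pendant '{"steps":[[[0.1,0,0],[0,0,0]],[[0.1,0,0],[0,0,0]],[[0.1,0,0],[0,0,0]],[[0.1,0,0],[0,0,0]],[[0,0,0],[0,0,0]]]}' >/dev/null; python3 s.py
python3 -m pendant '{"steps":[[[0.2,0,0],[0,0,0]],[[0.4,0,0],[0,0,0]],[[0.6,0,0],[0,0,0]],[[0.8,0,0],[0,0,0]],[[0.6,0,0],[0,-0.35,0]]]}' >/dev/null; python3 s.py
python3 -m pendant '{"steps":[[[0.4,0,0],[0,0,0]],[[0,0,0],[0,0,0]],[[0,0,0],[0,0,0]]]}' >/dev/null; python3 s.py
```

```text
F [-1.4 -2.6  5.4] M [-0.62  0.34 -0.03] p [492.6  -2.3  64.4] rot [179.87  -0.23  86.29]
  F [-0.1 -5.4  4.1] M [-0.7   0.04 -0.02] p [494.6  23.9  64.4] rot [1.7985e+02 1.0000e-01 8.6250e+01]
  F [ 0.1 -1.6  5.3] M [-0.35  0.01  0.07] p [494.8  28.6  64.4] rot [1.7986e+02 2.0000e-02 8.6260e+01]
```

```bash
python3 -m pendant '{"steps":[[[0,0,-0.5],[0,0,0]],[[0,0,-3],[0,0,0]],[[0,0,-4],[0,0,0]],[[0,0,-4],[0,0,0]],[[1,0,-0.5],[0,0,0]]]}' >/dev/null; python3 s.py
python3 -m pendant '{"steps":[[[4.6,0.2,0],[0,0,0]],[[4.6,0.2,0],[0,0,0]],[[4.6,0.2,0],[0,0,0]],[[4.6,0.2,0],[0,0,0]],[[4.6,0.1,0],[0,0,0]]]}' >/dev/null; python3 s.py
python3 -m pendant '{"steps":[[[4.6,0,0],[0,0,0]],[[4,0.2,0],[0,0,4.9]],[[0,0,0],[0,0,4.9]],[[0,0,0],[0,0,4.9]],[[0,0,0],[0,0,0]]]}' >/dev/null; python3 s.py
python3 -m pendant '{"steps":[[[0,0,0],[0,0,0]],[[0,0,0],[0,0,0]],[[0,0,0],[0,0,0]]]}'>/dev/null; python3 s.py
python3 look.py w5
python3 - <<'E'
from h import *
im,d,K,W=get('side'); cv2.imwrite('pics/side4.png',im); np.savez('side4.npz',im=im,d=d,K=K,W=W)
def face(n,cx):
    f=np.load(n+'.npz'); d,K,W=[f[k] for k in('d','K','W')]
    P=cloud(d,K,W).reshape(-1,3); po=P[(P[:,2]>70)&(P[:,2]<240)&(abs(P[:,0]-cx)<14)&(P[:,1]<-60)&(P[:,1]>-125)]
    p=np.polyfit(po[:,2],po[:,1],1); g=abs(po[:,1]-np.polyval(p,po[:,2]))<4; p=np.polyfit(po[g,2],po[g,1],1); print(n,len(po),p)
face('w1',482); face('side',482); face('side3',482); face('side4',482)
E
```

```text
F [ 1.1  1.3 -5.1] M [ 0.21 -0.08  0.03] p [495.6  38.9 185.7] rot [ 1.7975e+02 -2.0000e-02  8.6190e+01]
  F [ 0.8 -0.5 -3.9] M [ 0.16 -0.08 -0.  ] p [516.6 269.7 180.8] rot [-1.7974e+02  5.0000e-02  8.6260e+01]
  F [-0.1 -0.2 -4.9] M [ 0.25 -0.09 -0.06] p [524.2 353.8 180.8] rot [-1.7978e+02  1.5000e-01  7.1630e+01]
  F [-1.4 -0.6 -5.1] M [ 0.23 -0.01 -0.02] p [526.  353.3 183.7] rot [-1.800e+02 -1.000e-02  7.155e+01]
w1 1923 [ 5.34941715e-02 -1.02587840e+02]
side 544 [ 5.10960562e-02 -1.03260233e+02]
side3 10 [   0.67910365 -127.34579284]Traceback (most recent call last):
  File "<stdin>", line 7, in <module>
  File "<stdin>", line 6, in face
    raise TypeError("expected non-empty vector for x")
TypeError: expected non-empty vector for x
```

```bash
python3 -m pendant '{"steps":[[[0,0,4],[0,0,0]],[[0,0,4],[0,0,0]],[[0,0,4],[0,0,0]],[[0,0,1.5],[0,0,0]],[[0,0,0],[0,0,0]]]}' >/dev/null; python3 s.py
python3 -m pendant '{"steps":[[[0,0,0],[0,0,0]],[[0,0,0],[0,0,0]],[[0,0,0],[0,0,0]]]}'>/dev/null; python3 s.py
```

```text
F [ 0.9  0.6 -3.9] M [ 0.15 -0.12 -0.01] p [525.7 353.2  48.2] rot [-1.7993e+02  6.0000e-02  7.1540e+01]
  F [ 1.2  0.3 -5. ] M [ 0.17 -0.03  0.03] p [526.6 353.6  49.9] rot [ 1.7992e+02 -8.0000e-02  7.1550e+01]
```

```bash
python3 -m pendant '{"steps":[[[0,-0.12,0],[0,0,0]],[[0,0,0],[0,0,0]],[[0,0,0.8],[0,0,0]],[[0,0,0],[0,0,0]],[[0,0,0],[0,0,0]]]}'>/dev/null; python3 s.py
python3 -m pendant '{"steps":[[[0,0,0.4],[0,0,0]],[[0,0,0.4],[0,0,0]],[[0,0,0],[0,0,0]],[[0,0,0],[0,0,0]]]}'>/dev/null; python3 s.py
```

```text
F [-0.8 -0.1 -4.3] M [ 0.19 -0.09  0.02] p [524.7 353.7  40.4] rot [-1.7997e+02  2.0000e-02  7.1540e+01]
  F [ 0.1  0.2 -5.4] M [ 0.19 -0.12  0.06] p [524.8 353.7  32.6] rot [-180.      0.     71.54]
```

```bash
python3 -m pendant '{"steps":[[[0,0,0.3],[0,0,0]],[[0,0,0.2],[0,0,0]],[[0,0,0],[0,0,0]],[[0,0,0],[0,0,0]]]}'>/dev/null; python3 s.py
for i in 1 2 3; do python3 -m pendant '{"steps":[[[0,0,0.08],[0,0,0]],[[0,0,0],[0,0,0]],[[0,0,0],[0,0,0]]]}' >/dev/null; python3 s.py; done
```

```text
F [ 0.1  0.3 -4.1] M [ 0.2  -0.08 -0.02] p [524.8 353.8  27.7] rot [-180.     -0.     71.54]
  F [ 0.2  0.5 -4.3] M [ 0.24 -0.01  0.04] p [524.8 353.7  26.9] rot [-180.      0.     71.55]
  F [-1.  -0.3 -4.8] M [ 0.21 -0.03 -0.05] p [524.8 353.7  26.1] rot [-180.      0.     71.54]
  F [-0.5  0.2 -3.4] M [ 0.15 -0.06 -0.01] p [524.9 353.8  25.4] rot [ 1.7999e+02 -1.0000e-02  7.1550e+01]
```

```bash
python3 -m pendant '{"steps":[[[0,0,0.04],[0,0,0]],[[0,0,0],[0,0,0]],[[0,0,0],[0,0,0]]]}' >/dev/null; python3 s.py
python3 -m pendant '{"steps":[[[0,0,0],[0,0,0]],[[0,0,0],[0,0,0]],[[0,0,0],[0,0,0]],[[0,0,0],[0,0,0]],[[0,0,0],[0,0,0]]]}' 0.6
python3 -m pendant '{"steps":[[[0,0,-1],[0,0,0]],[[0,0,-4],[0,0,0]],[[0,0,-5],[0,0,0]],[[0,0,-5],[0,0,0]],[[0,0,-5],[0,0,0]]]}'
python3 -m pendant '{"steps":[[[0,0,-5],[0,0,0]],[[0,0,-5],[0,0,0]],[[-1.5,2.2,-2],[0,0,0]],[[0,0,0],[0,0,0]],[[0,0,0],[0,0,0]]]}'
python3 look.py w6; python3 stock.py w6
```

```text
F [-1.4  0.3  1.5] M [-0.02  0.14 -0.02] p [524.9 353.8  25.3] rot [ 1.7998e+02 -2.0000e-02  7.1550e+01]
t: 30.1
ee_pos: [524.8, 353.7, 24.9]
tcp_rot: [-180.0, 0.0, 71.5]
wrist_force: [-0.3, 0.7, -0.2]
grip_width: 51.0
grip_force: 0.0
t: 30.72
ee_pos: [524.7, 353.7, 227.5]
tcp_rot: [180.0, -0.0, 71.5]
wrist_force: [0.9, 0.6, 0.1]
grip_width: 51.3
grip_force: 0.0
t: 31.35
ee_pos: [540.3, 332.6, 344.2]
tcp_rot: [-179.9, 0.0, 71.5]
wrist_force: [0.6, 0.5, -0.8]
grip_width: 51.2
grip_force: 0.0
w6
stock z 52.576056723788554 ((516.8609619140625, 324.32061767578125), (133.24697875976562, 19.41046905517578), 71.11931610107422)
 rays ((517.005859375, 324.59423828125), (132.63177490234375, 19.259204864501953), 71.14323425292969)
block 17.6793403880485 ((515.7626953125, 326.3506774902344), (180.33413696289062, 76.04228973388672), 71.3199234008789)
blade 420
90 [506.4 295.3] [508.1 296. ]
120 [505.8 295. ] [508.2 296.1]
150 [496.5 260. ] [508.6 296.3]
180 [501.4 274.5] [508.7 296.3]
195 [494.7 260.2] [508.5 296.4]
```

View pics/w6.png

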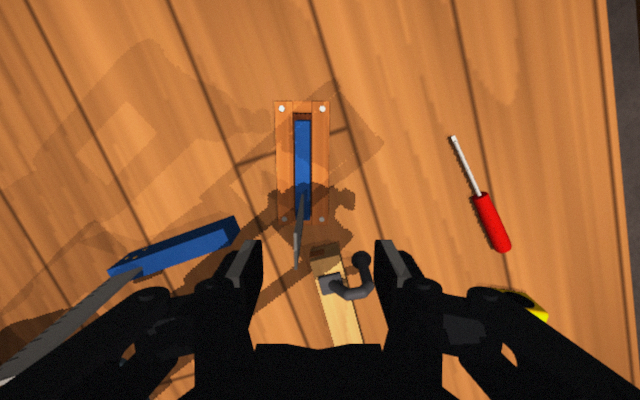

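The square is back home in its groove: the stock is at (302,165) and its top height is unchanged. Now I check the post's angle from the first viewpoint.

```bash
python3 -m pendant '{"steps":[[[-5.6,0.67,-0.2],[0,0,0]],[[-5.6,0.67,-0.2],[0,0,0]],[[-5.6,0.67,-0.2],[0,0,0]],[[-5.6,0.67,0],[0,0,0]],[[-5.6,0.67,0],[0,0,0]]]}' >/dev/null
python3 -m pendant '{"steps":[[[0,0,0],[0,0,-7.3]],[[0,0,0],[0,0,-7.3]],[[0,0,0],[0,0,0]],[[0,0,0],[0,0,0]],[[0,0,0],[0,0,0]]]}'
python3 look.py w7
python3 - <<'E'
from h import *
def face(n,cx):
    f=np.load(n+'.npz'); d,K,W=[f[k] for k in('d','K','W')]
    P=cloud(d,K,W).reshape(-1,3); po=P[(P[:,2]>70)&(P[:,2]<238)&(abs(P[:,0]-cx)<12)&(P[:,1]<-80)&(P[:,1]>-125)]
    p=np.polyfit(po[:,2],po[:,1],1)
    for _ in range(3): g=abs(po[:,1]-np.polyval(p,po[:,2]))<3; p=np.polyfit(po[g,2],po[g,1],1)
    c=P[(abs(P[:,0]-490)<15)&(abs(P[:,1]-60)<70)&(abs(P[:,2]-47)<5)]
    print(n,g.sum(),p,'rail slope',np.polyfit(c[:,1],c[:,2],1)[0])
face('w1',482); face('w7',482)
E
python3 s.py
```

```text
t: 32.65
ee_pos: [484.0, 56.7, 350.6]
tcp_rot: [-180.0, -0.0, 86.1]
wrist_force: [-0.7, 0.8, 0.6]
grip_width: 51.5
grip_force: 0.0
w1 1650 [ 5.34579598e-02 -1.02590030e+02] rail slope -0.0004204990483030803
w7 1573 [ 7.65043138e-04 -1.01512106e+02] rail slope 0.00019868943327052704
  F [-0.1  0.3 -0.3] M [ 0.05 -0.05  0.04] p [484.   56.7 350.7] rot [-179.98   -0.     86.12]
```

The post now measures 0.0008 rad from vertical, so it is square. The gripper is clear of everything, so I hand the job in.

```bash
python3 -c "
from cell import close_job
print(close_job())"
```

```text
the job is handed in; nothing more can be done
None
```

The job is handed in: the post measures under 0.001 rad from square, after about 2 s of pressing at an estimated 10–11 N on each face, and the try square is back fully home in its block, the same way round.

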